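# Reset the focus on an inspection unit's pull-out tray

## Task

Pull the adjustment tray of the inspection unit out until it reaches its stop. Then turn the knob inside it until the white pointer line on the dial lines up with the black index line on the plate around the dial. Leave the tray fully out, let go of everything, and do not disturb the screwdriver, jar and board fixture lying around.

Things in the scene. Friction and masses are not known exactly. Their poses are not given: they have to be found in the camera images.
- unit: White steel housing of the inspection unit, fixed to the bench, 250 deep (its x, with the tray front) x 220 wide (its y) x 110 mm high. Origin: centre of its underside. Its -x axis points out of the front, the way the tray comes out.
- tray (a joint): The tray's slide along the unit's -x axis: 0 = shut, 0.15 m = fully out at a hard stop; starts at 0 to 0.02. About 4 N moves it; it stays where it is left. The tray front is 210 wide, 12 thick, its top edge 99 mm above the bench (unit's top: 110). The tray's side and rear walls reach 39 mm above the bench.
- handle (a point): Middle of the tray's straight steel bar handle, which runs level along the unit's y axis for 110 mm, 74 mm above the bench and 36 mm below the unit's top. The bar is 11 mm thick; its axis stands 35 mm out from the tray front. Site axes parallel to the unit's.
- dial (a joint): Angle of the flat black dial (88 mm across, under the knob, its top 41 mm above the bench), rad, growing clockwise seen from above; stops at 0 and 4.2. About 0.08 N m of friction holds it where it is left. It starts 1.7 to 3.1 rad anticlockwise of the index line, so it has to go clockwise; the stop at 0 bars the other way round.
- knob: Round upright knurled dark steel knob on the dial, 38 mm in diameter, from 41.5 to 82.5 mm above the bench, turning about the dial's axis; origin: centre of its underside. It drives the dial with lost motion: it turns freely through 0.28 rad before the dial follows, and again after each reversal, so its angle does not tell the dial's.
- knob_grip (a point): Point on the knob's vertical axis, 68.5 mm above the bench: the height to grip. It lies on the tray's centreline, 77 mm behind the outer face of the tray front. With the tray shut it is under the unit's top; with the tray fully out, the knob and the whole dial stand clear in front of the unit, with 45 mm or more free all round the knob above the dial.
- pointer_tip (a point): Outer end of the white pointer line on the dial, 45 mm from the dial's axis; turns with the dial.
- index_mark (a point): Inner end of the black radial index line (14 x 5 mm) on the flat aluminium ring plate around the dial, also 45 mm from the dial's axis and at the same height as pointer_tip: the two points meet when the lines are aligned. It travels with the tray but does not turn in use; it is at a different angle each time.
- screwdriver: Bystander: yellow-handled screwdriver lying on the bench, 180 mm long along its x, 26 mm thick; origin under its middle.
- jar: Bystander: amber glass jar with white lid on the bench, 52 mm across, 70 mm high; origin under its centre.
- fixture: Bystander: circuit board on an aluminium plate 110 x 130 mm on four steel legs, 73 mm high in all; origin under its centre.

How it is judged (in metres and radians):
On the way, in this order (a step that is already met when the one before it is completed fails the run):
1. the tray is pulled out to its stop (value of joint tray above 0.143 m), for 0.2 s.
2. the pointer line meets the index line with the tray still out (horizontal distance between pointer_tip and index_mark below 0.0045 m and value of joint tray above 0.14 m), for 0.2 s.
At the end, for the whole second after the job is handed in: The tray is out to its stop (within 10 mm of its 150 mm travel) and the pointer's tip is within 4.5 mm (about 6 degrees) of the index line's end (all of step 2); the robot touches nothing.
It fails at once if the screwdriver is moved by more than 20 mm (distance of screwdriver from where it was at the start of the episode above 0.02 m).
It fails at once if the jar is moved by more than 20 mm (distance of jar from where it was at the start of the episode above 0.02 m).
It fails at once if the board fixture is moved by more than 20 mm (distance of fixture from where it was at the start of the episode above 0.02 m).
It also fails if it takes over 61 s, if anything falls off the work surface, if the arm or the gripper's body presses on something with over 40 N, if the wrist force passes 120 N, or if a joint passes its speed limit or range.

## Robot

A 6-joint arm with a two-finger parallel gripper is mounted at the origin on the work surface. World frame = base frame: x ahead of the robot, y to its left, z up, the work surface at z = 0. Lengths are in m, angles in degrees, forces in N, time in s.
With the tool pointing down it reaches from about 0.375 to 0.9 m from the base axis. Payload 3.1 kg.
Tool frame: the origin (TCP) lies on the centre line of the jaws, within the pads' length; the fingertips stand 19 mm ahead of it and the grasp point (between the pads) is the TCP (tips_ahead is the distance from the TCP to the fingertips, in m); z points along the fingers, y is the line along which they close (so a half turn about z gives the same grasp; the last joint's range is limited). The gripper opens to 87 mm and grips with 3 to 60 N. Pads are 19 mm wide; open, the fingers measure 117 mm over their backs; the gripper's body (75 mm by 190 mm) begins 51 mm behind the grasp point.
Start: joints at [-78.237, 30.224, 82.088, -0, 67.689, -10.227], TCP at [0.234, -0.579, 0.242] pointing down, gripper open.
Joint ranges: [-176.69, 176.69], [-43.24, 126.21], [12.49, 139.97], [-82, 262], [0, 151.66], [-163.58, 163.58]. Speed limits (degrees/s): [159.86, 159.86, 180, 180, 180, 180].

## Interface

Orientations are given as a 3x3 rotation matrix whose columns are the frame's x, y, z axes.
In Python, from rig import read_state, capture, hand_in, trace, landmark_of, tips_ahead gives the robot as it stands.
- The arm moves only by the shell command python3 -m jog 'ROWS'. ROWS is JSON, a list of rows, each an object of numbers: "tx", "ty", "tz": the shift along the tool's x, y, z in cm; "roll": the turn about the tool's z in rad; "jaw": the opening, from 0 (shut) to 1 (fully open). A call has 1 to 8 rows; each row shifts and turns the commanded pose from where the row before left it, along the tool's axes as they then stand; what a row does not reach is not made up. A row lasts 1/10 s, in which the tool goes at most 50 mm and 8.59 degrees, less where a joint would pass 70% of its speed; a pose out of reach is approached as far as the arm can. A call with a gripper value outside its range is refused whole. The fingers move at their own pace and stop on an object; the grip force is fixed at half the most. Time passes only in rows, so rows that do not move let the fingers close. It gives the time, the measured TCP pose, the force, the opening and the grip force at its end, in the units of the state.
- read_state(): the state, without advancing time (a new reading comes with each control period).
- capture(name): name is "scene" or "top" or "wrist"; returns a dict with "img" (400x640x3 uint8, red, green, blue), "vertical_fov" (degrees; the focal length in pixels is half the picture's height over the tangent of half this angle, whatever the lens; pixels are square), "cx", "cy" (the principal point, pixels), "cam_to_world" (4x4, takes a point from camera to world coordinates); the wrist camera has in their place "tool_from_camera" (4x4, takes a point from camera to tool coordinates, whose origin is the TCP and whose axes are the flange's). Camera axes: x right, y up, looking along -z (the intrinsics and any distortion apply to the point x, -y, -z); pixel columns grow to the right and rows downward; lengths in m; the calibration is good to about 2 mm. A picture is of the moment at which its call begins: read the wrist's pose just before it. There is no depth.
- hand_in(): hands the job in; it is judged then, once.
Trained networks look in the newest picture that a camera, given by its name, has taken for a name from the list of things; names that differ only in an ending like _2 or _b are one class to them, and where a whole thing is asked for, a point or a joint stands for the part that bears it (a point fixed in the world has none). Each returns a list of dicts, best first, with "p" (0 to 1); they miss things now and then, are a little off and sometimes report something else, mostly with a low value. They report only what shows in the picture. A call takes as long as a camera call.
- trace(camera, thing): "pixels" (400x640 bool, what is visible of it) and "bbox" ([left, top, width, height] in pixels, round what is visible of it).
- landmark_of(camera, thing): "point" ([row, column] in pixels: a listed point, or the origin of a listed thing).
The state is a dict: "time_s": time; "joint_positions": joint angles; "qvel": joint speeds; "tau": joint torques, N m; "position": TCP position; "tcp_rot": TCP orientation; "force": force on the tool from outside, world axes, zero at the start; "moment": the same for the moment, N m; "opening": opening from 0.0 (shut) to 1.0 (fully open); "grasp_force": force on a finger pad.
Only numpy, scipy, OpenCV 4.12 (cv2) and the standard library are available. Lean on these libraries where they do the work, as an engineer would, in place of code of your own. Each camera call takes 0.05 s, during which the arm holds its last target. There are 200 camera calls.

## Working session

There is one attempt and no reset: what is moved stays moved. The work goes in short steps, Python scripts to look and compute and a shell command to move; the robot and the scene stay as the last step left them, time stands still between calls to the robot, and variables do not carry over. Pictures are saved under pics/ and viewed, at most 10 in all, crops included, and the job is handed in when it is done.

```bash
mkdir -p pics; ls; cat > h.py <<'E'
import numpy as np, cv2
from rig import read_state, capture, hand_in, trace, landmark_of, tips_ahead
def cam(name):
    s=read_state(); c=capture(name)
    if 'cam_to_world' in c: T=np.array(c['cam_to_world'])
    else:
        W=np.eye(4); W[:3,:3]=s['tcp_rot']; W[:3,3]=s['position']; T=W@np.array(c['tool_from_camera'])
    f=200/np.tan(np.radians(c['vertical_fov'])/2)
    return dict(img=c['img'],T=T,f=f,cx=c['cx'],cy=c['cy'],keys=[k for k in c if k!='img'],raw=c)
def ray(c,p):
    r,q=p; d=np.array([(q-c['cx'])/c['f'],-(r-c['cy'])/c['f'],-1.]); d=c['T'][:3,:3]@d
    return c['T'][:3,3],d/np.linalg.norm(d)
def atz(c,p,z):
    o,d=ray(c,p); return o+d*(z-o[2])/d[2]
def proj(c,P):
    q=c['T'][:3,:3].T@(np.array(P)-c['T'][:3,3]); return np.array([c['cy']-c['f']*q[1]/-q[2], c['cx']+c['f']*q[0]/-q[2]])
def tri(rs):
    A=0;b=0;
    for o,d in rs: M=np.eye(3)-np.outer(d,d);A=A+M;b=b+M@o
    return np.linalg.solve(A,b)
def save(n,img): cv2.imwrite('pics/'+n,cv2.cvtColor(np.ascontiguousarray(img),cv2.COLOR_RGB2BGR))
E
cat > a.py <<'E'
from h import *
np.set_printoptions(precision=4,suppress=True)
cs={n:cam(n) for n in('scene','top')}
for n,c in cs.items(): print(n,c['keys'],c['f'],c['T'][:3,3],c['T'][:3,2],{k:v for k,v in c['raw'].items() if k not in('img','cam_to_world','vertical_fov','cx','cy')}); save(n+'0.png',c['img'])
for t,z in (('unit',0),('handle',.074),('tray',None),('screwdriver',0),('jar',0),('fixture',0),('knob_grip',.0685)):
    R=[]
    for n,c in cs.items():
        L=landmark_of(n,t)
        for l in L[:1]:
            print(t,n,round(l['p'],2),np.round(l['point'],1), atz(c,l['point'],z) if z is not None else ''); R.append(ray(c,l['point']))
    if len(R)==2: print('  tri',tri(R))
save('both0.png',np.vstack([cv2.resize(cs[n]['img'],(480,300)) for n in cs]))
print(tips_ahead, read_state())
E
python3 a.py
```

```text
pics
scene ['vertical_fov', 'cx', 'cy', 'cam_to_world'] 418.8709304967048 [1.0716 0.4396 0.7805] [0.4824 0.4529 0.7498] {}
top ['vertical_fov', 'cx', 'cy', 'cam_to_world'] 427.71808208324444 [0.4712 0.0125 0.8738] [-0.2054  0.0212  0.9784] {}
unit scene 0.91 [272.  287.9] [ 0.7594  0.0488 -0.    ]
unit top 0.73 [155.9 288.3] [0.762  0.0418 0.    ]
  tri [ 0.7604  0.0447 -0.002 ]
handle scene 0.57 [202.2 333. ] [0.5911 0.0224 0.074 ]
handle top 0.6 [232.  307.6] [0.5837 0.0211 0.074 ]
  tri [0.5856 0.0199 0.0673]Traceback (most recent call last):
  File "a.py", line 8, in <module>
    L=landmark_of(n,t)
ValueError: it knows: fixture, handle, index_mark, jar, knob, knob_grip, pointer_tip, screwdriver, unit
```

```bash
sed -i "s/('tray',None),//" a.py; python3 a.py
```

```text
scene ['vertical_fov', 'cx', 'cy', 'cam_to_world'] 418.8709304967048 [1.0716 0.4396 0.7805] [0.4824 0.4529 0.7498] {}
top ['vertical_fov', 'cx', 'cy', 'cam_to_world'] 427.71808208324444 [0.4712 0.0125 0.8738] [-0.2054  0.0212  0.9784] {}
unit scene 0.74 [267.  288.7] [0.7494 0.0406 0.    ]
unit top 0.59 [155.2 290.6] [0.7629 0.0368 0.    ]
  tri [0.7562 0.0408 0.0098]
handle scene 0.56 [197.8 336.9] [0.5749 0.0195 0.074 ]
handle top 0.88 [229.7 309.7] [0.5875 0.0166 0.074 ]
  tri [0.5834 0.0205 0.0826]
screwdriver scene 0.83 [166.  284.5] [ 0.5371 -0.2046  0.    ]
screwdriver top 0.78 [246.3 422.8] [ 0.5336 -0.2073  0.    ]
  tri [ 0.5339 -0.2084 -0.0046]
jar scene 0.76 [208.2 259.8] [ 0.6826 -0.1358 -0.    ]
jar top 0.64 [174.2 374. ] [ 0.6974 -0.133   0.    ]
  tri [ 0.6915 -0.1279  0.0149]
fixture scene 0.69 [277.  406.8] [ 0.5872  0.2415 -0.    ]
fixture top 0.67 [247.4 200. ] [0.592  0.2441 0.    ]
  tri [0.591  0.2428 0.0059]
0.019 {'time_s': 1.0, 'joint_positions': array([-78.2375,  30.2206,  82.0891,   0.0011,  67.6883, -10.2256]), 'qvel': array([-0.0881,  0.0677, -0.0309,  0.0332, -0.0292,  0.004 ]), 'tau': array([ -0.0006, -44.0027, -17.699 ,   0.0633,   0.0505,  -0.    ]), 'position': array([ 0.2341, -0.5795,  0.2416]), 'tcp_rot': array([[ 0.9273,  0.3744,  0.    ],
       [ 0.3744, -0.9273, -0.    ],
       [ 0.    ,  0.    , -1.    ]]), 'force': array([ 0.0674,  0.722 , -0.1312]), 'moment': array([-0.0213,  0.0098, -0.0198]), 'grasp_force': 0.0, 'opening': 0.9985974764141393}
```

View pics/both0.png

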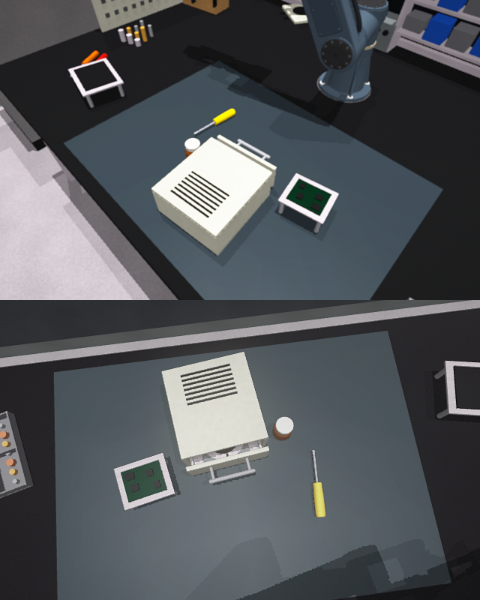

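The pictures show the unit mid-bench with the handle toward the robot (top view about row 230, col 308). The jar is right beside the unit, the screwdriver is farther right and the fixture is to the left. Next I'll get the yaw.

```bash
cat > b.py <<'E'
from h import *
np.set_printoptions(precision=4,suppress=True)
C={}
for n in('top','scene'):
    c=cam(n);C[n]=c
    for t,z in(('handle',.074),('unit',.11)):
        m=trace(n,t)
        if not m: print(n,t,'none');continue
        px=m[0]['pixels'].astype(np.uint8); print(n,t,m[0]['p'],m[0]['bbox'])
        k=max(cv2.findContours(px,0,2)[0],key=cv2.contourArea)
        r=cv2.boxPoints(cv2.minAreaRect(k)); q=cv2.approxPolyDP(cv2.convexHull(k),6,True)[:,0]
        for p in (r if t=='handle' else q): print('   ',p,atz(c,(p[1],p[0]),z))
        if t=='handle' :
            ys,xs=np.nonzero(px); P=np.array([atz(c,(y,x),z)[:2] for y,x in zip(ys,xs)])
            w=np.linalg.eigh(np.cov(P.T))[1][:,1]; print('  axis deg',np.degrees(np.arctan2(w[1],w[0])),P.mean(0))
        o=c['img'].copy(); o[px>0]=(255,0,0) if t=='handle' else o[px>0]
        if n=='top': save('m_%s.png'%t,cv2.resize(o[80:270,190:390],(800,600*0+760))[:600])
E
python3 b.py
```

```text
top handle 0.71 [247.0, 184.1, 108.9, 63.0]
    [244.6169 211.3064] [0.639  0.1349 0.074 ]
    [354.8087 184.0826] [ 0.6638 -0.081   0.074 ]
    [364.5635 223.5666] [ 0.5852 -0.0876  0.074 ]
    [254.3718 250.7905] [0.5619 0.1242 0.074 ]
  axis deg 96.61306604919272 [0.62   0.0242]
top unit 0.88 [216.3, 71.3, 144.5, 171.4]
    [324  70] [ 0.8901 -0.0517  0.11  ]
    [358 200] [ 0.6247 -0.078   0.11  ]
    [339 229] [ 0.5765 -0.036   0.11  ]
    [280 244] [0.5638 0.0724 0.11  ]
    [255 233] [0.5895 0.1147 0.11  ]
    [241 209] [0.6366 0.1355 0.11  ]
    [216  95] [0.8662 0.1619 0.11  ]
scene handle 0.91 [288.2, 180.2, 80.9, 68.7]
    [287.3802 185.1167] [ 0.6272 -0.0905  0.074 ]
    [305.0122 164.1406] [ 0.5476 -0.1128  0.074 ]
    [379.8973 227.0876] [0.5724 0.1437 0.074 ]
    [362.2653 248.0636] [0.6416 0.1527 0.074 ]
  axis deg 92.72723356544806 [0.6009 0.0257]
scene unit 0.56 [200.8, 179.2, 166.6, 158.9]
    [293 181] [ 0.6322 -0.0641  0.11  ]
    [356 207] [0.591 0.088 0.11 ]
    [366 228] [0.6198 0.1401 0.11  ]
    [355 263] [0.6999 0.1802 0.11  ]
    [288 339] [0.8922 0.1999 0.11  ]
    [212 279] [0.9118 0.0155 0.11  ]
    [203 251] [ 0.8865 -0.0484  0.11  ]
```

```bash
python3 - <<'E'
import cv2
i=cv2.imread('pics/top0.png')[170:270,220:380]; cv2.imwrite('pics/cr1.png',cv2.resize(i,(800,500),interpolation=cv2.INTER_CUBIC))
E
```

```text
(no output)
```

View pics/cr1.png

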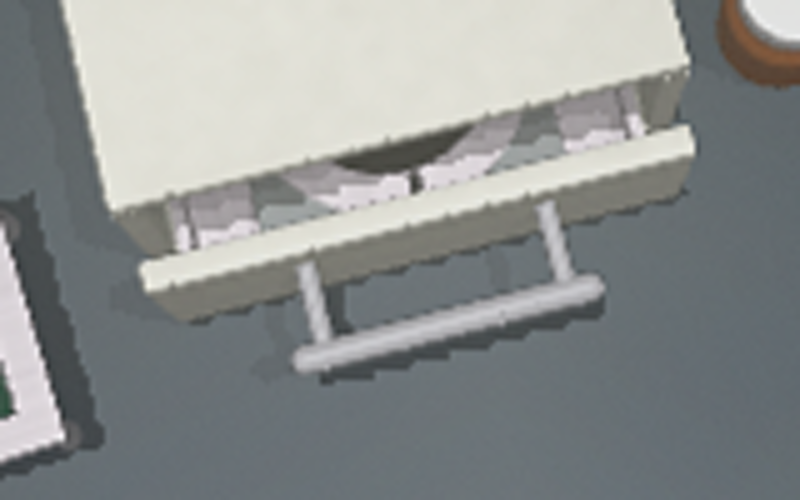

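The crop shows the bar ends at about (col 279.4, row 242.2) and (340.6, 227.6). The unit's front top edge runs from (242.4, 212.4) to (358, 183.6).

```bash
python3 - <<'E'
from h import *
np.set_printoptions(precision=4,suppress=True)
c=cam('top')
a,b=atz(c,(242.2,279.4),.074),atz(c,(227.6,340.6),.074)
e,g=atz(c,(212.4,242.4),.11),atz(c,(183.6,358),.11)
for p,q in((a,b),(e,g)):
    d=p-q; print(p,q,'len',np.linalg.norm(d),'yaw',np.degrees(np.arctan2(-d[0],d[1])),'mid',(p+q)/2)
s=read_state(); w=cam('wrist'); save('w0.png',w['img']); print(w['keys'],w['raw']['tool_from_camera'],w['f'])
yaw=np.arctan2(-(e-g)[0],(e-g)[1]); m=(a+b)/2
sc=cam('scene'); print('bar in scene',proj(sc,a),proj(sc,b))
i=sc['img'][160:260,270:400].copy(); save('sc1.png',cv2.resize(i,(780,600),interpolation=cv2.INTER_CUBIC))
E
```

```text
[0.5716 0.076  0.074 ] [ 0.5837 -0.0417  0.074 ] len 0.1182523975684917 yaw 5.838438840993245 mid [0.5777 0.0171 0.074 ]
[0.63   0.1336 0.11  ] [ 0.6552 -0.0827  0.11  ] len 0.21775341079935503 yaw 6.644888853143287 mid [0.6426 0.0254 0.11  ]
['vertical_fov', 'cx', 'cy', 'tool_from_camera'] [[-0.      0.9572  0.2894  0.0789]
 [ 1.     -0.      0.0002  0.0001]
 [ 0.0002  0.2894 -0.9572 -0.1431]
 [ 0.      0.      0.      1.    ]] 323.79248477612
bar in scene [210.1713 356.433 ] [186.2123 315.2061]
```

View pics/sc1.png

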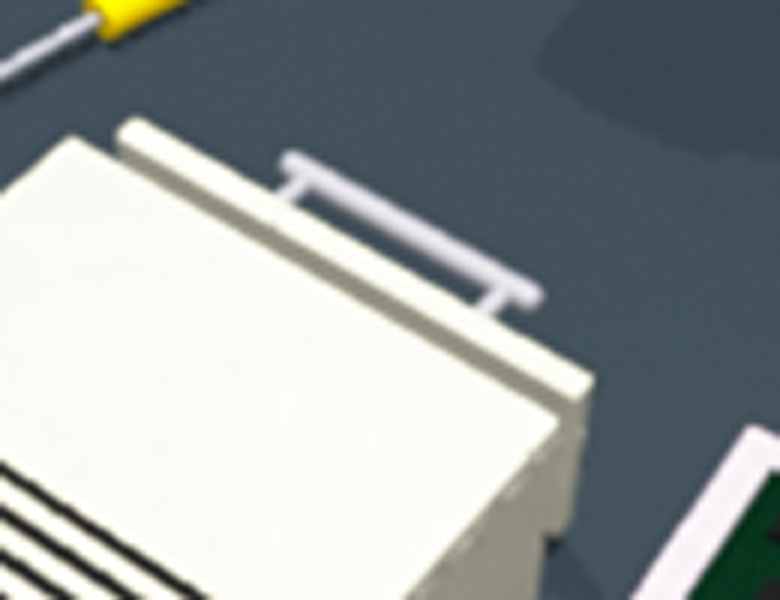

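Scene view bar ends: (col 317.8, row 186.7) and (359.5, 209.3), about 3 px from the prediction. I'll move above the handle and refine with the wrist camera.

```bash
python3 -m jog '[{"tx":3.6,"ty":-2.8},{"tx":3.6,"ty":-2.8},{"tx":3.6,"ty":-2.8},{"tx":3.6,"ty":-2.8},{"tx":3.6,"ty":-2.8},{"tx":3.6,"ty":-2.8},{"tx":3.6,"ty":-2.8},{"tx":3.6,"ty":-2.8}]'
python3 -m jog '[{"tx":3.6,"ty":-2.8},{"tx":3.6,"ty":-2.8},{"tx":3.6,"ty":-2.8},{"tx":3.6,"ty":-2.8},{"tx":3.6,"ty":-2.8},{"tx":3.6,"ty":-2.8},{"tx":3.6,"ty":-2.8},{"roll":-0.14}]'
python3 -m jog '[{"roll":-0.145},{"roll":-0.145},{"roll":-0.145},{"roll":-0.145},{"roll":-0.145},{"roll":-0.145},{"roll":-0.145},{"roll":-0.145}]'
python3 -m jog '[{"jaw":0.3},{},{},{},{},{}]'
python3 - <<'E'
from h import *
np.set_printoptions(precision=4,suppress=True)
s=read_state(); print(s['position'],s['tcp_rot'],s['joint_positions'],s['opening'],s['time_s'])
w=cam('wrist'); save('w1.png',w['img'])
for t in('handle','knob','index_mark','unit'):
    for l in landmark_of('wrist',t)[:1]: print(t,l['p'],l['point'],atz(w,l['point'],.074))
t=cam('top'); print(landmark_of('top','handle')[:1])
sc=cam('scene')
for tp,sp in(((242.2,279.4),(209.3,359.5)),((227.6,340.6),(186.7,317.8))):
    P=tri([ray(t,tp),ray(sc,sp)]); print('bar end',P,proj(t,P),proj(sc,P),'in wrist',proj(w,P))
E
```

```text
[ 0.234  -0.5795  0.2415] [[ 0.9273  0.3744 -0.    ]
 [ 0.3744 -0.9273  0.    ]
 [-0.     -0.     -1.    ]] [-78.2388  30.2249  82.086   -0.0005  67.6896 -10.2265] 0.9983428267946934 1.45
[{'point': [231.2, 305.6], 'p': 0.65}]
bar end [0.5693 0.0783 0.0777] [243.3797 278.0967] [209.1054 358.0469] in wrist [-943.064  -692.8407]
bar end [ 0.5819 -0.0392  0.0738] [228.7444 339.4231] [186.4291 316.5086] in wrist [-797.2783 -396.1296]$[0]: bad value
$[0]: bad value
$[0]: bad value
$[0]: bad value
```

View pics/w1.png

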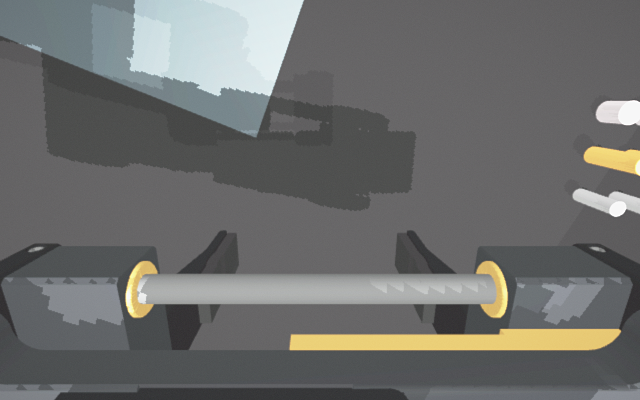

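The rows were refused, so the arm is still at its start pose and the picture shows only the gripper and bench. Rows probably need every key, so I'll retry with all of them.

```bash
python3 -m jog '[{"tx":3.6,"ty":-2.8,"tz":0,"roll":0,"jaw":1},{"tx":3.6,"ty":-2.8,"tz":0,"roll":0,"jaw":1},{"tx":3.6,"ty":-2.8,"tz":0,"roll":0,"jaw":1},{"tx":3.6,"ty":-2.8,"tz":0,"roll":0,"jaw":1},{"tx":3.6,"ty":-2.8,"tz":0,"roll":0,"jaw":1},{"tx":3.6,"ty":-2.8,"tz":0,"roll":0,"jaw":1},{"tx":3.6,"ty":-2.8,"tz":0,"roll":0,"jaw":1},{"tx":3.6,"ty":-2.8,"tz":0,"roll":0,"jaw":1}]'
```

```text
time_s: 2.65
position: [0.418, -0.2624, 0.2418]
tcp_rot: [[0.927, 0.374, 0.001], [0.374, -0.927, -0.0], [0.0, 0.001, -1.0]]
force: [0.1, 0.1, 0.7]
opening: 0.999
grasp_force: 0.0
```

```bash
python3 -m jog '[{"tx":3.6,"ty":-2.8,"tz":0,"roll":0,"jaw":0.3},{"tx":3.6,"ty":-2.8,"tz":0,"roll":0,"jaw":0.3},{"tx":3.6,"ty":-2.8,"tz":0,"roll":0,"jaw":0.3},{"tx":3.6,"ty":-2.8,"tz":0,"roll":0,"jaw":0.3},{"tx":3.6,"ty":-2.8,"tz":0,"roll":0,"jaw":0.3},{"tx":3.6,"ty":-2.8,"tz":0,"roll":0,"jaw":0.3},{"tx":3.3,"ty":-2.5,"tz":0,"roll":0,"jaw":0.3},{"tx":0,"ty":0,"tz":0,"roll":-0.14,"jaw":0.3}]'
python3 -m jog '[{"tx":0,"ty":0,"tz":0,"roll":-0.145,"jaw":0.3},{"tx":0,"ty":0,"tz":0,"roll":-0.145,"jaw":0.3},{"tx":0,"ty":0,"tz":0,"roll":-0.145,"jaw":0.3},{"tx":0,"ty":0,"tz":0,"roll":-0.145,"jaw":0.3},{"tx":0,"ty":0,"tz":0,"roll":-0.145,"jaw":0.3},{"tx":0,"ty":0,"tz":0,"roll":-0.145,"jaw":0.3},{"tx":0,"ty":0,"tz":0,"roll":-0.145,"jaw":0.3},{"tx":0,"ty":0,"tz":0,"roll":-0.145,"jaw":0.3}]'
python3 - <<'E'
from h import *
np.set_printoptions(precision=4,suppress=True)
s=read_state(); print(s['position'],s['tcp_rot'],s['joint_positions'],s['opening'],s['time_s'])
w=cam('wrist'); save('w2.png',w['img'])
for t in('handle','knob','index_mark','unit'):
    for l in landmark_of('wrist',t)[:1]: print(t,l['p'],l['point'],atz(w,l['point'],.074))
for P in ([.5693,.0783,.0757],[.5819,-.0392,.0757]): print('pred in wrist',proj(w,P))
E
```

```text
time_s: 3.45
position: [0.5783, 0.0127, 0.2418]
tcp_rot: [[0.862, 0.507, 0.003], [0.507, -0.862, 0.001], [0.003, 0.0, -1.0]]
force: [0.5, -0.3, 0.4]
opening: 0.369
grasp_force: 0.0
time_s: 4.25
position: [0.5759, 0.0083, 0.2416]
tcp_rot: [[-0.119, 0.993, 0.0], [0.993, 0.119, -0.0], [-0.0, 0.0, -1.0]]
force: [-0.1, -0.3, -0.5]
opening: 0.301
grasp_force: 0.0
[0.5759 0.0083 0.2416] [[-0.1187  0.9929  0.0002]
 [ 0.9929  0.1187 -0.    ]
 [-0.      0.0002 -1.    ]] [-10.2911  26.4209  89.2816   0.001   64.286  -17.1092] 0.30149071748646683 4.25
handle 0.57 [168.1, 316.3] [0.5735 0.0216 0.074 ]
index_mark 0.98 [164.6, 380.4] [0.6351 0.0325 0.074 ]
unit 0.82 [159.9, 471.6] [0.7221 0.0475 0.074 ]
pred in wrist [107.9668 319.0638]
pred in wrist [227.111  317.3913]
```

View pics/w2.png

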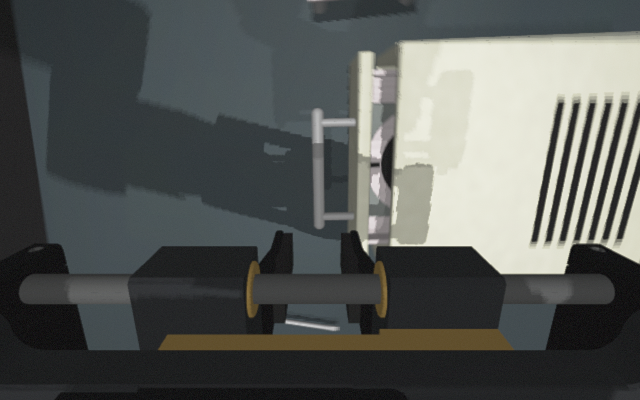

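The wrist view shows the bar from (row 113, col 318) to (225, 320), midpoint about (169, 319). That agrees with the prediction, and the jaws line up with it. I'll descend partway and re-check.

```bash
python3 -m jog '[{"tx":1.2,"ty":0.1,"tz":2,"roll":0,"jaw":0.3},{"tx":0,"ty":0,"tz":3.5,"roll":0,"jaw":0.3},{"tx":0,"ty":0,"tz":3.5,"roll":0,"jaw":0.3},{"tx":0,"ty":0,"tz":2.5,"roll":0,"jaw":0.3},{"tx":0,"ty":0,"tz":0,"roll":0,"jaw":0.3},{"tx":0,"ty":0,"tz":0,"roll":0,"jaw":0.3}]'
python3 - <<'E'
from h import *
np.set_printoptions(precision=4,suppress=True)
s=read_state();w=cam('wrist')
save('w3.png',w['img'])
for P in ([.5695,.0751,.074],[.5825,-.0341,.074]): print('pred ends in wrist',proj(w,P))
for l in landmark_of('wrist','handle')[:1]: print(l, atz(w,l['point'],.074))
E
```

```text
time_s: 5.1
position: [0.5757, 0.0202, 0.1267]
tcp_rot: [[-0.112, 0.994, -0.0], [0.994, 0.112, 0.0], [0.0, -0.0, -1.0]]
force: [0.0, -0.1, 0.7]
opening: 0.301
grasp_force: 0.0
pred ends in wrist [139.7002 317.4629]
pred ends in wrist [298.325  318.3482]
{'point': [227.5, 315.9], 'p': 0.96} [0.5749 0.0186 0.074 ]
```

View pics/w3.png

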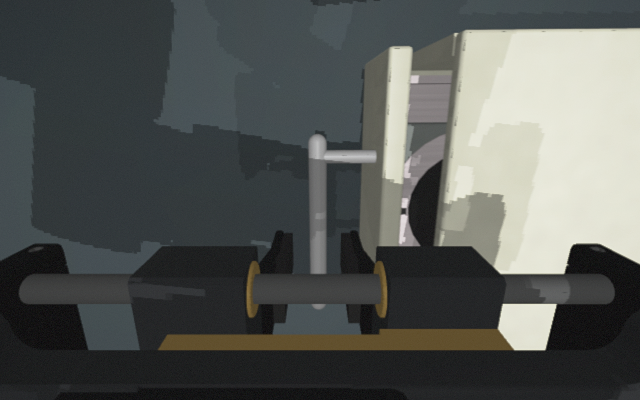

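The bar sits centred between the fingers (col about 317, rows 138 to 305) and matches the z=0.074 prediction. Now I'll descend and grip it.

```bash
python3 -m jog '[{"tx":0,"ty":0,"tz":2,"roll":0,"jaw":0.3},{"tx":0,"ty":0,"tz":2,"roll":0,"jaw":0.3},{"tx":0,"ty":0,"tz":1.2,"roll":0,"jaw":0.3},{"tx":0,"ty":0,"tz":0,"roll":0,"jaw":0.3},{"tx":0,"ty":0,"tz":0,"roll":0,"jaw":0.05},{"tx":0,"ty":0,"tz":0,"roll":0,"jaw":0.05},{"tx":0,"ty":0,"tz":0,"roll":0,"jaw":0.05},{"tx":0,"ty":0,"tz":0,"roll":0,"jaw":0.05}]'
```

```text
time_s: 6.0
position: [0.5763, 0.0202, 0.0756]
tcp_rot: [[-0.113, 0.994, 0.002], [0.994, 0.113, -0.0], [-0.001, 0.002, -1.0]]
force: [0.2, 0.5, 3.4]
opening: 0.112
grasp_force: 30.0
```

```bash
python3 -m jog '[{"tx":0,"ty":-1.0,"tz":0,"roll":0,"jaw":0.05},{"tx":0,"ty":-1.7,"tz":0,"roll":0,"jaw":0.05},{"tx":0,"ty":-1.7,"tz":0,"roll":0,"jaw":0.05},{"tx":0,"ty":-1.7,"tz":0,"roll":0,"jaw":0.05},{"tx":0,"ty":-1.7,"tz":0,"roll":0,"jaw":0.05},{"tx":0,"ty":-1.7,"tz":0,"roll":0,"jaw":0.05},{"tx":0,"ty":-1.7,"tz":0,"roll":0,"jaw":0.05},{"tx":0,"ty":-0.8,"tz":0,"roll":0,"jaw":0.05}]'
python3 -m jog '[{"tx":0,"ty":-0.5,"tz":0,"roll":0,"jaw":0.05},{"tx":0,"ty":-0.4,"tz":0,"roll":0,"jaw":0.05},{"tx":0,"ty":0,"tz":0,"roll":0,"jaw":0.05},{"tx":0,"ty":0,"tz":0,"roll":0,"jaw":0.05}]'
```

```text
time_s: 6.8
position: [0.4578, 0.0059, 0.0755]
tcp_rot: [[-0.113, 0.994, 0.006], [0.994, 0.113, -0.002], [-0.002, 0.005, -1.0]]
force: [4.3, 0.1, 2.6]
opening: 0.116
grasp_force: 30.0
time_s: 7.2
position: [0.4492, 0.0049, 0.0755]
tcp_rot: [[-0.113, 0.994, 0.004], [0.994, 0.113, -0.001], [-0.002, 0.004, -1.0]]
force: [1.6, -2.8, 8.6]
opening: 0.114
grasp_force: 30.0
```

```bash
python3 -m jog '[{"tx":0,"ty":-0.3,"tz":0,"roll":0,"jaw":0.05},{"tx":0,"ty":-0.3,"tz":0,"roll":0,"jaw":0.05},{"tx":0,"ty":0,"tz":0,"roll":0,"jaw":0.05}]'
python3 -m jog '[{"tx":0,"ty":-0.3,"tz":0,"roll":0,"jaw":0.05},{"tx":0,"ty":-0.3,"tz":0,"roll":0,"jaw":0.05},{"tx":0,"ty":0,"tz":0,"roll":0,"jaw":0.05}]'
```

```text
time_s: 7.5
position: [0.4457, 0.0044, 0.0755]
tcp_rot: [[-0.112, 0.994, 0.009], [0.994, 0.112, -0.001], [-0.002, 0.009, -1.0]]
force: [6.4, 2.0, 4.9]
opening: 0.116
grasp_force: 30.0
time_s: 7.8
position: [0.4455, 0.0042, 0.0756]
tcp_rot: [[-0.109, 0.994, 0.022], [0.994, 0.109, -0.002], [-0.004, 0.021, -1.0]]
force: [17.1, 14.3, -4.9]
opening: 0.114
grasp_force: 30.0
```

The force rose and the tray stopped moving, so it is at its stop. I'll unload the grip, release and lift.

```bash
python3 -m jog '[{"tx":0,"ty":0.5,"tz":0,"roll":0,"jaw":0.05},{"tx":0,"ty":0,"tz":0,"roll":0,"jaw":0.3},{"tx":0,"ty":0,"tz":0,"roll":0,"jaw":0.3},{"tx":0,"ty":0,"tz":0,"roll":0,"jaw":0.3}]'
python3 -m jog '[{"tx":0,"ty":0,"tz":-1,"roll":0,"jaw":0.3},{"tx":0,"ty":0,"tz":-2,"roll":0,"jaw":0.3},{"tx":0,"ty":0,"tz":-4,"roll":0,"jaw":0.3},{"tx":0,"ty":0,"tz":-4,"roll":0,"jaw":0.7},{"tx":0,"ty":3,"tz":-4,"roll":0,"jaw":0.7},{"tx":0,"ty":4,"tz":-1,"roll":0,"jaw":0.7},{"tx":0,"ty":0,"tz":0,"roll":0,"jaw":0.7},{"tx":0,"ty":0,"tz":0,"roll":0,"jaw":0.7}]'
cat > m.py <<'E'
from h import *
import sys
np.set_printoptions(precision=4,suppress=True)
Z=dict(knob_grip=.0685,knob=.0415,pointer_tip=.0415,index_mark=.0415,handle=.074)
s=read_state(); print(s['time_s'],s['joint_positions'])
R={}
for n in sys.argv[2:]:
    c=cam(n); save(sys.argv[1]+n+'.png',c['img'])
    for t,z in Z.items():
        for l in landmark_of(n,t)[:2]:
            print(n,t,round(l['p'],2),np.round(l['point'],1),atz(c,l['point'],z)); 
        L=landmark_of(n,t)
        if L and L[0]['p']>.4: R.setdefault(t,[]).append(ray(c,L[0]['point']))
for t in R:
    if len(R[t])>1: print('tri',t,tri(R[t]))
E
python3 m.py A top scene wrist
python3 - <<'E'
import cv2
i=cv2.imread('pics/Awrist.png'); cv2.imwrite('pics/A1.png',i)
E
```

```text
time_s: 8.2
position: [0.4393, 0.0052, 0.0743]
tcp_rot: [[-0.113, 0.994, -0.002], [0.994, 0.113, 0.001], [0.001, -0.002, -1.0]]
force: [0.4, -0.3, 1.1]
opening: 0.272
grasp_force: 0.4
time_s: 9.0
position: [0.5084, 0.0132, 0.2344]
tcp_rot: [[-0.113, 0.994, -0.003], [0.994, 0.113, 0.001], [0.001, -0.003, -1.0]]
force: [-0.5, -0.4, -1.3]
opening: 0.65
grasp_force: 0.0
9.0 [-11.1131  21.9157  98.9328  -0.0048  59.3433 -17.6107]
scene knob_grip 0.73 [196.3 342.1] [0.559  0.0216 0.0685]
scene knob 0.67 [203.7 338.9] [0.5626 0.0164 0.0415]
scene pointer_tip 0.69 [210.5 322.9] [0.6046 0.0043 0.0415]
scene index_mark 0.96 [194.8 350.5] [0.5216 0.0168 0.0415]
scene handle 0.87 [168.5 365.2] [0.4545 0.0026 0.074 ]
wrist knob_grip 0.61 [182.1 363.1] [0.5549 0.0178 0.0685]
wrist knob 0.96 [177.1 362.3] [0.558  0.0167 0.0415]
wrist pointer_tip 0.89 [192.1 399.7] [0.6007 0.0048 0.0415]
wrist index_mark 0.66 [177.  321.2] [0.5144 0.0118 0.0415]
wrist handle 0.96 [182.8 247.4] [0.4428 0.0058 0.074 ]
tri knob_grip [0.5554 0.0175 0.0633]
tri knob [0.5592 0.0147 0.0368]
tri pointer_tip [0.6021 0.003  0.0378]
tri index_mark [0.5145 0.0103 0.0317]
tri handle [ 0.4419 -0.0016  0.0609]
```

View pics/Awrist.png

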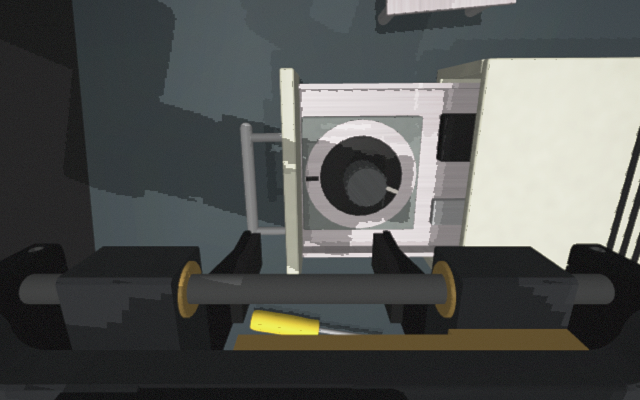

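Wrist view: the tray is out and the pointer's outer end is at about (row 192, col 398). The index line is at (178, 312) and the knob top is at (185, 365). The dial axis is at (0.557, 0.017), which agrees with the grasped handle position plus 112 mm. The pointer needs about 157° clockwise, plus the lost motion. I'll move over the knob and pre-roll anticlockwise.

```bash
python3 -m jog '[{"tx":-0.2,"ty":4.8,"tz":0,"roll":0,"jaw":0.6},{"tx":0,"ty":0,"tz":0,"roll":-0.145,"jaw":0.6},{"tx":0,"ty":0,"tz":0,"roll":-0.145,"jaw":0.6},{"tx":0,"ty":0,"tz":0,"roll":-0.145,"jaw":0.6},{"tx":0,"ty":0,"tz":0,"roll":-0.145,"jaw":0.6},{"tx":0,"ty":0,"tz":0,"roll":-0.145,"jaw":0.6},{"tx":0,"ty":0,"tz":0,"roll":-0.145,"jaw":0.6},{"tx":0,"ty":0,"tz":0,"roll":-0.145,"jaw":0.6}]'
python3 -m jog '[{"tx":0,"ty":0,"tz":0,"roll":-0.145,"jaw":0.6},{"tx":0,"ty":0,"tz":0,"roll":-0.145,"jaw":0.6},{"tx":0,"ty":0,"tz":0,"roll":-0.145,"jaw":0.6},{"tx":0,"ty":0,"tz":0,"roll":-0.145,"jaw":0.6},{"tx":0,"ty":0,"tz":0,"roll":-0.145,"jaw":0.6},{"tx":0,"ty":0,"tz":3,"roll":0,"jaw":0.6},{"tx":0,"ty":0,"tz":3,"roll":0,"jaw":0.6},{"tx":0,"ty":0,"tz":0,"roll":0,"jaw":0.6}]'
python3 m.py B wrist top scene
```

```text
time_s: 11.45
position: [0.5578, 0.0163, 0.2345]
tcp_rot: [[-0.906, 0.423, -0.0], [0.423, 0.906, 0.0], [0.0, -0.0, -1.0]]
force: [0.4, -0.8, -0.3]
opening: 0.599
grasp_force: 0.0
time_s: 12.25
position: [0.5549, 0.0167, 0.1712]
tcp_rot: [[-0.96, -0.278, -0.009], [-0.278, 0.96, 0.001], [0.008, 0.004, -1.0]]
force: [-0.6, 1.3, -1.5]
opening: 0.598
grasp_force: 0.0
12.25 [  -9.8094   30.4355   95.7883    0.0002   54.2769 -115.9717]
wrist knob_grip 0.7 [203.1 315.5] [0.5544 0.0161 0.0685]
wrist knob 0.59 [193.8 315.1] [0.5545 0.0158 0.0415]
wrist pointer_tip 0.72 [232.5 290.1] [0.596  0.0041 0.0415]
wrist index_mark 0.63 [142.2 325. ] [0.5089 0.0113 0.0415]
wrist handle 0.81 [ 53.9 338.8] [0.4449 0.0011 0.074 ]
top knob_grip 0.22 [158.7 289.9] [0.7331 0.0371 0.0685]
top index_mark 0.91 [272.2 317.6] [0.5085 0.0123 0.0415]
scene knob_grip 0.72 [194.6 341. ] [0.5569 0.0162 0.0685]
scene knob_grip 0.6 [166.3 367.5] [ 0.4396 -0.0019  0.0685]
scene knob 0.85 [203.5 342. ] [0.557  0.0212 0.0415]
scene pointer_tip 0.82 [209.2 323.5] [0.6007 0.0025 0.0415]
scene index_mark 0.61 [189.8 352.8] [0.5052 0.0097 0.0415]
scene handle 0.96 [165.7 369. ] [0.4402 0.0028 0.074 ]
tri knob_grip [0.5553 0.0157 0.0668]
tri knob [0.5548 0.0174 0.0372]
tri pointer_tip [0.5982 0.0027 0.0387]
tri index_mark [0.5083 0.0118 0.0453]
tri handle [0.4438 0.0027 0.0762]
```

View pics/Bwrist.png

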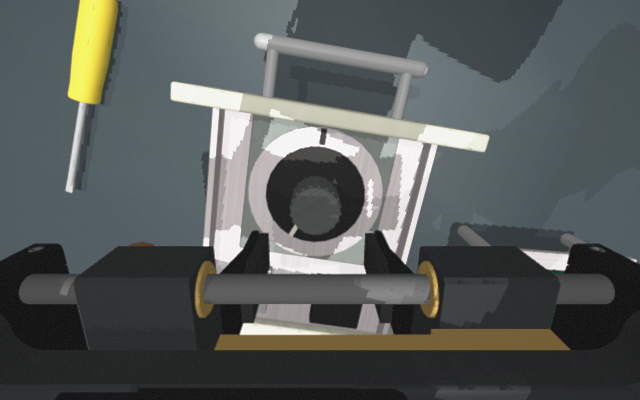

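The wrist view shows the knob between the fingers (col about 315). The index is at (row 137, col 323) and the pointer end at (232, 290), so about 157° again. I'll descend and grip the knob.

```bash
python3 -m jog '[{"tx":0,"ty":0,"tz":3,"roll":0,"jaw":0.6},{"tx":0,"ty":0,"tz":3,"roll":0,"jaw":0.6},{"tx":0,"ty":0,"tz":2.5,"roll":0,"jaw":0.6},{"tx":0,"ty":0,"tz":1.7,"roll":0,"jaw":0.6},{"tx":0,"ty":0,"tz":0,"roll":0,"jaw":0.6}]'
python3 -m jog '[{"tx":0,"ty":0,"tz":0,"roll":0,"jaw":0.38},{"tx":0,"ty":0,"tz":0,"roll":0,"jaw":0.38},{"tx":0,"ty":0,"tz":0,"roll":0,"jaw":0.38},{"tx":0,"ty":0,"tz":0,"roll":0,"jaw":0.38},{"tx":0,"ty":0,"tz":0,"roll":0,"jaw":0.38},{"tx":0,"ty":0,"tz":0,"roll":0,"jaw":0.38}]'
```

```text
time_s: 14.4
position: [0.5561, 0.0165, 0.0703]
tcp_rot: [[-0.96, -0.278, -0.005], [-0.278, 0.96, 0.001], [0.005, 0.002, -1.0]]
force: [-0.0, -0.2, 0.6]
opening: 0.599
grasp_force: 0.0
time_s: 15.0
position: [0.5582, 0.0169, 0.0737]
tcp_rot: [[-0.961, -0.278, 0.001], [-0.278, 0.961, 0.001], [-0.002, 0.0, -1.0]]
force: [-0.8, 5.4, 5.8]
opening: 0.429
grasp_force: 30.0
```

```bash
python3 -m jog '[{"tx":0,"ty":0,"tz":0,"roll":0.1,"jaw":0.35},{"tx":0,"ty":0,"tz":0,"roll":0.14,"jaw":0.35},{"tx":0,"ty":0,"tz":0,"roll":0.14,"jaw":0.35},{"tx":0,"ty":0,"tz":0,"roll":0.14,"jaw":0.35},{"tx":0,"ty":0,"tz":0,"roll":0.14,"jaw":0.35},{"tx":0,"ty":0,"tz":0,"roll":0.14,"jaw":0.35}]'; python3 m.py C scene wrist
```

```text
time_s: 15.6
position: [0.5581, 0.016, 0.0736]
tcp_rot: [[-0.867, 0.499, 0.001], [0.499, 0.867, -0.001], [-0.001, -0.0, -1.0]]
force: [-1.6, 1.7, 6.9]
opening: 0.431
grasp_force: 30.0
15.6 [ -9.7997  39.331   99.1481  -0.0604  41.447  -69.8284]
scene knob_grip 0.46 [199.1 339.8] [0.5693 0.0238 0.0685]
scene knob 0.56 [201.2 339.9] [0.5551 0.0127 0.0415]
scene pointer_tip 0.79 [204.9 321.6] [ 0.5942 -0.01    0.0415]
scene handle 0.67 [168.3 367.9] [0.4493 0.0068 0.074 ]
wrist knob_grip 0.96 [255.3 315.2] [0.5544 0.0167 0.0685]
wrist knob 0.58 [237.1 314.4] [0.556  0.0152 0.0415]
wrist index_mark 0.59 [175.1 268.5] [0.5109 0.0116 0.0415]
wrist handle 0.94 [ 67.4 152.5] [0.4446 0.0024 0.074 ]
tri knob_grip [0.5599 0.0145 0.0551]
tri knob [0.5559 0.0145 0.0428]
tri handle [0.4415 0.0002 0.065 ]
```

```bash
python3 -m jog '[{"tx":0,"ty":0,"tz":0,"roll":0.14,"jaw":0.35},{"tx":0,"ty":0,"tz":0,"roll":0.14,"jaw":0.35},{"tx":0,"ty":0,"tz":0,"roll":0.14,"jaw":0.35},{"tx":0,"ty":0,"tz":0,"roll":0.14,"jaw":0.35},{"tx":0,"ty":0,"tz":0,"roll":0.14,"jaw":0.35},{"tx":0,"ty":0,"tz":0,"roll":0.14,"jaw":0.35},{"tx":0,"ty":0,"tz":0,"roll":0.14,"jaw":0.35},{"tx":0,"ty":0,"tz":0,"roll":0.14,"jaw":0.35}]'
python3 -m jog '[{"tx":0,"ty":0,"tz":0,"roll":0.14,"jaw":0.35},{"tx":0,"ty":0,"tz":0,"roll":0.14,"jaw":0.35},{"tx":0,"ty":0,"tz":0,"roll":0.14,"jaw":0.35},{"tx":0,"ty":0,"tz":0,"roll":0.14,"jaw":0.35},{"tx":0,"ty":0,"tz":0,"roll":0.14,"jaw":0.35},{"tx":0,"ty":0,"tz":0,"roll":0,"jaw":0.35}]'
python3 m.py D top scene wrist
```

```text
time_s: 17.5
position: [0.557, 0.0155, 0.0736]
tcp_rot: [[0.071, 0.997, -0.001], [0.997, -0.071, -0.002], [-0.002, -0.001, -1.0]]
force: [-3.1, -0.8, 8.6]
opening: 0.427
grasp_force: 30.0
time_s: 18.1
position: [0.5565, 0.0159, 0.0736]
tcp_rot: [[0.695, 0.719, -0.002], [0.719, -0.695, -0.001], [-0.002, -0.001, -1.0]]
force: [-4.0, 0.3, 8.6]
opening: 0.424
grasp_force: 30.0
18.1 [-9.8296 39.3034 99.2399 -0.1071 41.5897 34.2732]
top pointer_tip 0.4 [265.5 326.7] [ 0.5189 -0.0067  0.0415]
top handle 0.49 [158.1 290.8] [0.7323 0.035  0.074 ]
scene knob_grip 0.82 [196.2 343.1] [0.5572 0.023  0.0685]
scene knob 0.67 [205.3 339. ] [0.5662 0.02   0.0415]
scene pointer_tip 0.65 [208.  259.1] [ 0.7041 -0.1069  0.0415]
scene pointer_tip 0.58 [190.3 343.9] [ 0.5218 -0.0045  0.0415]
scene index_mark 0.54 [192.3 350.7] [0.5151 0.0117 0.0415]
wrist knob_grip 0.76 [255.2 313.2] [0.5569 0.019  0.0685]
wrist knob 0.62 [236.7 316.1] [0.5566 0.0166 0.0415]
tri knob_grip [0.5543 0.0186 0.0636]
tri knob [0.5502 0.0083 0.019 ]
```

View pics/Dwrist.png

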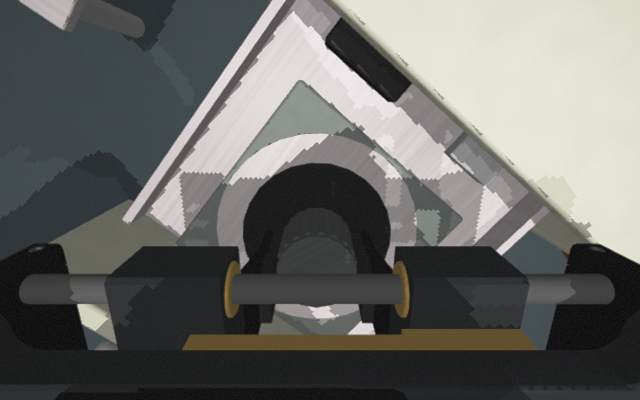

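The pointer is out of the wrist view, hidden behind the gripper. The top and scene views put it at about −149°, with the index at −173°, so roughly 23° remain. I'll turn most of that.

```bash
python3 -m jog '[{"tx":0,"ty":0,"tz":0,"roll":0.12,"jaw":0.35},{"tx":0,"ty":0,"tz":0,"roll":0.12,"jaw":0.35},{"tx":0,"ty":0,"tz":0,"roll":0.11,"jaw":0.35},{"tx":0,"ty":0,"tz":0,"roll":0,"jaw":0.35},{"tx":0,"ty":0,"tz":0,"roll":0,"jaw":0.35}]'
python3 m.py E top scene
python3 - <<'E'
import cv2,numpy as np
a=cv2.imread('pics/Etop.png')[235:295,280:340]; b=cv2.imread('pics/Escene.png')[170:230,310:370]
cv2.imwrite('pics/E2.png',np.hstack([cv2.resize(x,(400,400),interpolation=cv2.INTER_CUBIC) for x in(a,b)]))
E
```

```text
time_s: 20.25
position: [0.5563, 0.0162, 0.0736]
tcp_rot: [[0.898, 0.439, -0.003], [0.439, -0.898, -0.0], [-0.003, -0.001, -1.0]]
force: [-4.6, 1.0, 8.6]
opening: 0.433
grasp_force: 30.0
20.25 [-9.8154 39.3021 99.25   -0.0674 41.6088 54.1963]
top pointer_tip 0.41 [267.1 318.3] [0.518  0.0097 0.0415]
scene knob_grip 0.72 [196.  341.5] [0.5593 0.02   0.0685]
scene knob 0.69 [207.3 342.8] [0.5645 0.0306 0.0415]
scene pointer_tip 0.91 [189.3 347.4] [ 0.5132 -0.0007  0.0415]
scene index_mark 0.54 [192.2 351.5] [0.5135 0.0128 0.0415]
scene index_mark 0.24 [278.6 404.2] [0.6198 0.2505 0.0415]
tri pointer_tip [0.5191 0.0075 0.0513]
```

View pics/E2.png

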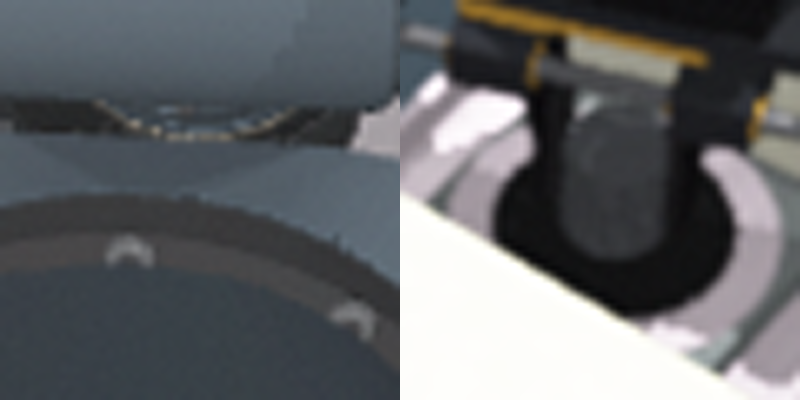

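The gripper hides both lines in these crops, so the network's guesses there mean little. I'll release, lift, roll the camera to a clear side and measure with the networks plus my own pixel code.

```bash
python3 -m jog '[{"tx":0,"ty":0,"tz":0,"roll":0,"jaw":0.6},{"tx":0,"ty":0,"tz":0,"roll":0,"jaw":0.6},{"tx":0,"ty":0,"tz":0,"roll":0,"jaw":0.6},{"tx":0,"ty":0,"tz":-2,"roll":0,"jaw":0.6},{"tx":0,"ty":0,"tz":-4,"roll":0,"jaw":0.6},{"tx":0,"ty":0,"tz":-4,"roll":0,"jaw":0.6},{"tx":0,"ty":0,"tz":-4,"roll":-0.145,"jaw":0.6},{"tx":0,"ty":0,"tz":-2,"roll":-0.145,"jaw":0.6}]'
python3 -m jog '[{"tx":0,"ty":0,"tz":0,"roll":-0.145,"jaw":0.6},{"tx":0,"ty":0,"tz":0,"roll":-0.145,"jaw":0.6},{"tx":0,"ty":0,"tz":0,"roll":-0.145,"jaw":0.6},{"tx":0,"ty":0,"tz":0,"roll":-0.145,"jaw":0.6},{"tx":0,"ty":0,"tz":0,"roll":-0.145,"jaw":0.6},{"tx":0,"ty":0,"tz":0,"roll":-0.145,"jaw":0.6},{"tx":0,"ty":0,"tz":0,"roll":-0.145,"jaw":0.6},{"tx":0,"ty":0,"tz":0,"roll":0,"jaw":0.6}]'
cat > p.py <<'E'
from h import *
# polar unwrap of the plate about the dial axis, at dial height, from the wrist camera: angle vs radius brightness
import sys
X,Y=float(sys.argv[1]),float(sys.argv[2])
c=cam('wrist'); save('pw.png',c['img'])
for t in('pointer_tip','index_mark','knob_grip','knob'):
    for l in landmark_of('wrist',t)[:2]:
        z=.0685 if t=='knob_grip' else .0415; P=atz(c,l['point'],z); a=np.degrees(np.arctan2(P[1]-Y,P[0]-X)); print(t,round(l['p'],2),np.round(l['point'],1),np.round(P,4),'r',round(np.hypot(P[0]-X,P[1]-Y),4),'ang',round(a,1))
g=cv2.cvtColor(c['img'],cv2.COLOR_RGB2GRAY).astype(np.float32)
A=np.arange(0,360,2.); 
def prof(rs):
    return np.mean([cv2.remap(g,*[np.array([[proj(c,(X+r*np.cos(np.radians(a)),Y+r*np.sin(np.radians(a)),.0415))[k] for a in A]],np.float32) for k in(1,0)],cv2.INTER_LINEAR)[0] for r in rs],0)
d=prof(np.arange(.034,.0425,.002)); p=prof(np.arange(.047,.056,.002))
print('dial (bright=pointer)',[(int(a),int(v)) for a,v in zip(A,d) if v>np.median(d)+25])
print('plate(dark=index)',[(int(a),int(v)) for a,v in zip(A,p) if v<np.median(p)-50], np.median(d),np.median(p))
E
python3 p.py .5563 .0165
```

```text
time_s: 22.15
position: [0.5596, 0.0158, 0.2361]
tcp_rot: [[0.732, 0.681, 0.006], [0.681, -0.732, -0.001], [0.004, 0.005, -1.0]]
force: [0.0, -0.3, 0.1]
opening: 0.598
grasp_force: 0.0
time_s: 22.95
position: [0.5578, 0.0161, 0.2323]
tcp_rot: [[-0.187, 0.982, -0.0], [0.982, 0.187, -0.0], [-0.0, -0.0, -1.0]]
force: [0.2, -0.0, -0.5]
opening: 0.602
grasp_force: 0.0
pointer_tip 0.87 [172.1 275.1] [0.5134 0.012  0.0415] r 0.0431 ang -174.1
index_mark 0.85 [172.9 273.7] [0.5121 0.0109 0.0415] r 0.0445 ang -172.8
knob_grip 0.52 [180.9 484.8] [0.7182 0.0482 0.0685] r 0.165 ang 11.1
knob 0.69 [174.3 316.4] [0.5567 0.0178 0.0415] r 0.0014 ang 75.0
dial (bright=pointer) [(186, 121), (188, 176), (190, 177), (192, 128)]
plate(dark=index) [(186, 54), (188, 32), (190, 61)] 35.10781 155.6416
```

The polar profile puts the pointer at about 189° and the index at about 188°, well inside 6°. The knob's position is unchanged, so the tray is still at its stop. The gripper is open and clear.

```bash
python3 -c "
from rig import hand_in; print(hand_in())"
```

```text
the job is handed in; nothing more can be done
None
```

The job is handed in, with no verdict returned: the tray is out to its stop, the pointer measured about 1° from the index line, the gripper is open and clear, and the arm never worked near the screwdriver, jar or fixture (not re-measured at the end).

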